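# Tighten the lock ring of a sample cell with a pin spanner

### The arm

A 6-joint arm with a two-finger parallel gripper is mounted at the origin on a cart in front of the work surface, level with it; the furniture and walls round the work are solid. World frame = base frame: x ahead of the robot, y to its left, z up, the work surface at z = 0. Lengths are in m, angles in rad, forces in N, time in s.
With the tool pointing down it reaches from about 0.225 to 0.875 m from the base axis. Payload 3.4 kg.
Tool frame: the origin (TCP) lies midway between the tips of the shut fingers; the grasp point (between the pads) lies 19 mm behind it; x points along the fingers, z is the direction in which the jaws open and shut, and the axes are right-handed (so a half turn about x gives the same grasp; the last joint's range is limited). The gripper opens to 85 mm and grips with 20 to 120 N. Pads are 22 mm wide; open, the fingers measure 114 mm over their backs; the gripper's body (76 mm by 85 mm) begins 54 mm behind the grasp point. The pads swing forward as they close: fully open they stand 13 mm farther back than shut.
Start: joints at [1.217, 0.276, 1.505, -0, 1.361, -0.121], TCP at [0.133, 0.56, 0.208] pointing down, gripper open.
Joint ranges: [-2.89, 2.89], [-0.75, 2.08], [0.22, 2.7], [-1.18, 4.32], [0.11, 2.71], [-2.7, 2.7]. Speed limits (rad/s): [2.57, 2.57, 3.14, 3.14, 3.14, 3.14].

### API

Orientations are given as a unit quaternion [w, x, y, z].
In Python, from rig import manip, eyes gives the robot as it stands. The module is installed in compiled form; this text tells all that it offers.
- The arm moves only by the shell command python3 -m crank 'ROWS' [FORCE]. ROWS is JSON, a list of rows, each a list of 7 numbers: the shift along the tool's x, y, z in cm, then the turn, a rotation vector about the tool's x, y, z in degrees, then the finger opening in cm, from 0 to 8.54. A call has 1 to 5 rows; each row is the pose to reach, as a shift and turn from the pose commanded when the call began, along the tool's axes at that moment; what a row does not reach only later rows make up. A row lasts 1/8 s, in which the tool goes at most 62.5 mm and 10.7 degrees, less where a joint would pass 70% of its speed; a pose out of reach is approached as far as the arm can. A call with a gripper value outside its range is refused whole. The fingers move at their own pace and stop on an object; FORCE is the grip in N (left out, the last holds). Time passes only in rows, so rows that repeat a pose let the fingers close. It gives the time, the measured TCP pose, the force and the opening at its end, in the units of the state.
- manip.get_state(): the state, without advancing time (a new reading comes with each control period).
- eyes.get_image(name): name is "scene" or "top" or "wrist"; returns a dict with "color" (400x640x3 uint8, blue, green, red), "z_map" (400x640 float32, m along the optical axis (not along the pixel's ray), 0 where there is no reading), "vertical_fov" (degrees; the focal length in pixels is half the picture's height over the tangent of half this angle, whatever the lens; pixels are square), "cx", "cy" (the principal point, pixels), "dist" ([k1, k2, p1, p2, k3] as OpenCV has them; the pictures are not rectified), "eye" and "attitude" of the camera in the world. Camera axes: x right, y up, looking along -z (the intrinsics and any distortion apply to the point x, -y, -z); pixel columns grow to the right and rows downward; lengths in m; the calibration is good to about 2 mm. A picture is of the moment at which its call begins.
- manip.sign_off(): hands the job in, once; it reports no verdict.
The state is a dict: "clock": time; "qpos": joint angles; "qd": joint speeds; "effort": joint torques, N m; "position": TCP position; "ee_rot": TCP orientation; "contact_force": force on the tool from outside, world axes, zero at the start; "moment": the same for the moment, N m; "width": finger opening in m.
Only numpy, scipy, OpenCV 4.12 (cv2) and the standard library are available. Lean on these libraries where they do the work, as an engineer would, in place of code of your own. Each camera call takes 0.05 s, during which the arm holds its last target.

### The job

Take the pin spanner out of its stand, set both of its prongs fully into the two holes of the sample cell's lock ring, and turn the ring clockwise with the spanner until it is home against its stop, gently, without forcing the tool down or wrenching it hard against the stop. Then lift the spanner straight out and put it back upright in its stand, leaving the other things on the bench where they are.

Things in the scene. Friction and masses are not known exactly. Their poses are not given: they have to be found in the camera images.
- spanner: Pin spanner, loose, about 150 g, standing upright in the stand's slot, prongs down. Origin midway between the two prong tips (lowest point); z up, x along the line through both prongs. Steel bridge 62 (x) x 22 (y) mm at z = 12 to 24 mm, a short neck, then a flat black handle 40 (x) x 14 (y) mm from z = 30 to 82 mm, to be gripped across its 14 mm. A half turn about z changes nothing.
- prong_a (a point): Tip of the prong at x = +20 mm of the spanner: a round prong, 8 mm in diameter, 12 mm long below the bridge, with a 0.5 mm chamfer at its tip.
- prong_b (a point): Tip of the other, equal prong, at x = -20 mm of the spanner.
- stand: Tool stand, fixed, grey: a foot 110 (x) x 56 (y) x 6 mm carrying a box 70 x 31 mm whose top is 28 mm above the bench, with one slot in it. Origin at the centre of its underside, z up.
- stand_slot (a point): Centre of the slot's mouth, on the stand's top, 28 mm above the bench; axes as the stand. The slot, 52 mm (x) x 13 mm (y), over 12 mm deep, takes both prongs; the spanner's bridge then rests on its rim, prong tips 12 mm below the mouth, prongs in line along the slot.
- cell: Sample cell, fixed: round aluminium body, 116 mm wide at the foot, 92 mm above it, a short side port pointing to its -x, the steel lock ring on top. Origin at the centre of its underside, z up (the ring's axis). The ring is 86 mm across; its two holes lie opposite each other in its face, centres 20 mm from the axis, 11 mm in diameter, 12 mm deep, edges broken 0.5 mm.
- cell_face (a point): Centre of the lock ring's recessed face, on the axis, 61 mm above the bench; axes are the cell's and do not turn with the ring. A rim 1.5 mm higher (inner radius 27 mm) surrounds the face; with the prongs fully in, the bridge rests on it, tips 10.5 mm below the face. Holes not measured: look, or press the prongs on the face with about 10 N and turn slowly till they drop in (that rubbing does not turn the ring).
- lock_ring (a joint): Lock ring angle (rad), growing clockwise seen from above; starts at 0.3 to 0.5; 0.95 is home, a rigid stop (over 1.2 N m there is too hard); stays where left; it moves under about 0.25 N m. It counts from a mark on the neck, not from the holes: the line through the holes stands at A minus this value, counter-clockwise from the cell's x axis, A unknown between -0.2 and 1.0, constant in a run.
- cal_weight: Bystander: small brass weight, 20x20x33 mm; loose, to be left alone. Origin at the centre of its underside.
- beaker: Bystander: small clear beaker, 48x48x57 mm; loose, to be left alone. Origin at the centre of its underside.
- reagent_bottle: Bystander: small bottle with white cap, 46x46x109 mm; loose, to be left alone. Origin at the centre of its underside.
- sample_bottle: Bystander: bottle with white cap, 51x51x139 mm; loose, to be left alone. Origin at the centre of its underside.
- slide_case: Bystander: flat dark case lying down, 151x32x21 mm; loose, to be left alone. Origin at the centre of its underside.
- tall_bottle: Bystander: tall white bottle, 86x86x210 mm; loose, to be left alone. Origin at the centre of its underside.
Things that resemble listed ones, but are neither listed nor needed, are in the scene too. Leave any purple or red look-alike of the spanner alone.

How it is judged:
On the way, in this order (a step that is already met when the one before it is completed fails the run):
1. both prongs are in the ring's holes (z of each of prong_a, prong_b in the frame of cell_face below -0.006 m and horizontal distance between spanner and cell_face below 0.006 m and angle between spanner's own z axis and vertical below 0.12 rad), for 0.1 s.
2. the ring is turned home with both prongs still in the holes (all of step 1 and value of joint lock_ring above 0.88 rad), for 0.1 s.
At the end, for the whole second after the job is handed in: The lock ring is home (joint above 0.86 rad) and the spanner stands released, upright (within 0.1 rad) and at rest in the stand, its prongs at least 8 mm into the slot and its middle within 10 mm of the slot's middle (value of joint lock_ring above 0.86 rad and horizontal distance between spanner and stand_slot below 0.01 m and z of spanner in the frame of stand_slot below -0.008 m and angle between spanner's own z axis and vertical below 0.1 rad and linear speed of spanner below 0.02 m/s); the robot touches nothing.
It fails at once if the spanner was forced against the ring (over 70 N between them) (contact force between spanner and lock_ring above 70 N).
It fails at once if the ring was turned by the fingers instead of the spanner (contact force between the fingers and lock_ring above 3 N).
It fails at once if a bystander was shifted by more than 20 mm (distance of any of cal_weight, beaker, reagent_bottle, sample_bottle, slide_case, tall_bottle from where it was at the start of the episode above 0.02 m).
It also fails if it takes over 70 s, if anything falls off the work surface, if the arm or the gripper's body presses on something with over 40 N, if the wrist force passes 120 N, or if a joint passes its speed limit or range.

## Working session

There is one attempt and no reset: what is moved stays moved. The work goes in short steps, Python scripts to look and compute and a shell command to move; the robot and the scene stay as the last step left them, time stands still between calls to the robot, and variables do not carry over. Pictures are saved under pics/ and viewed, and the job is handed in when it is done.

```bash
mkdir -p pics
cat > h.py <<'E'
import numpy as np, cv2
from rig import manip, eyes
from scipy.spatial.transform import Rotation as R
def rot(q): return R.from_quat([q[1],q[2],q[3],q[0]]).as_matrix()
def K(im):
    f=200/np.tan(np.radians(im["vertical_fov"])/2)
    return np.array([[f,0,im["cx"]],[0,f,im["cy"]],[0,0,1.]])
def att(im):
    a=np.array(im["attitude"],float)
    return a if a.shape==(3,3) else rot(a)
def rays(im,uv):
    uv=np.array(uv,float).reshape(-1,1,2)
    n=cv2.undistortPoints(uv,K(im),np.array(im["dist"],float)).reshape(-1,2)
    d=np.c_[n[:,0],-n[:,1],-np.ones(len(n))]
    return d@att(im).T
def onplane(im,uv,z):
    d=rays(im,uv); e=np.array(im["eye"]); t=(z-e[2])/d[:,2]
    return e+d*t[:,None]
def bydepth(im,uv):
    uv=np.array(uv,int).reshape(-1,2)
    z=im["z_map"][uv[:,1],uv[:,0]]
    return np.array(im["eye"])+rays(im,uv)*z[:,None]
def proj(im,P):
    p=(np.array(P).reshape(-1,3)-np.array(im["eye"]))@att(im)
    p=p*[1,-1,-1]
    return cv2.projectPoints(p.reshape(-1,1,3),np.zeros(3),np.zeros(3),K(im),np.array(im["dist"],float))[0].reshape(-1,2)
E
python3 - <<'E'
from h import *
for n in ["scene","top","wrist"]:
    im=eyes.get_image(n); cv2.imwrite(f"pics/{n}0.png",im["color"]); print(n,im["eye"],im["attitude"],im["vertical_fov"],im["cx"],im["cy"],im["dist"])
print(manip.get_state())
E
```

```text
scene [ 0.95125612 -0.50909827  0.70564773] [0.86121447 0.37504395 0.12727109 0.31851804] 51.704870801085214 326.87530749021835 200.3601958982281 [-0.09545056  0.          0.          0.          0.        ]
top [0.32892928 0.03747476 1.2896207 ] [-0.69964559 -0.05697511  0.05705037  0.70992615] 43.547544624711236 315.75543833116114 195.47229837310587 [-0.11455851  0.          0.          0.          0.        ]
wrist [0.05634793 0.5781332  0.37224123] [ 0.77470862 -0.12257049 -0.09580292  0.6128824 ] 62.671234971515744 314.3865678584705 195.74358332257648 [-0.02848206  0.          0.          0.          0.        ]
{'clock': 0.15, 'qpos': array([ 1.21700184e+00,  2.76454819e-01,  1.50582532e+00, -1.22710158e-06,
        1.36070283e+00, -1.21001476e-01]), 'qd': array([-0.00044065, -0.00316961, -0.00293969, -0.00022332,  0.00156471,
        0.00122331]), 'effort': array([ 1.01827038e-03, -4.17145407e+01, -2.46033973e+01, -1.86193911e-04,
        7.69000675e-03, -1.59043232e-06]), 'position': array([0.1325108 , 0.55909307, 0.20754232]), 'ee_rot': array([ 0.55426417, -0.43880628,  0.55510288,  0.43829337]), 'contact_force': array([-0.11354085,  0.74653973,  0.06639923]), 'moment': array([-0.01354546,  0.04420688,  0.02738487]), 'width': 0.08486282531627727}
```

View pics/scene0.png

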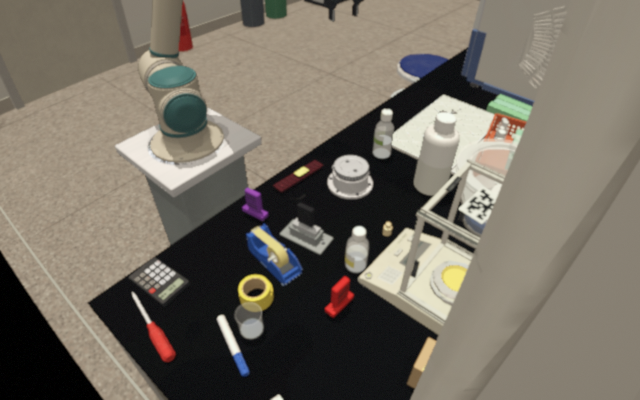

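View pics/top0.png

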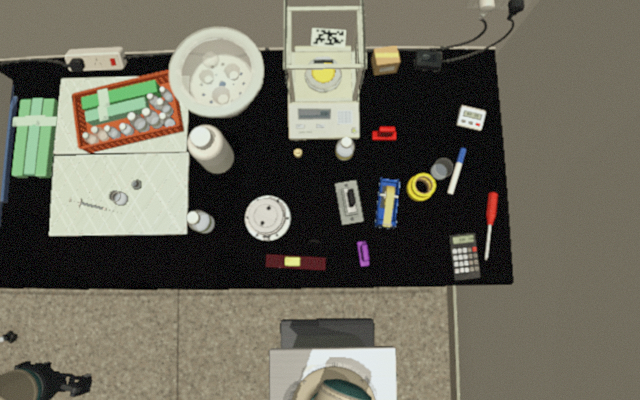

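View pics/wrist0.png

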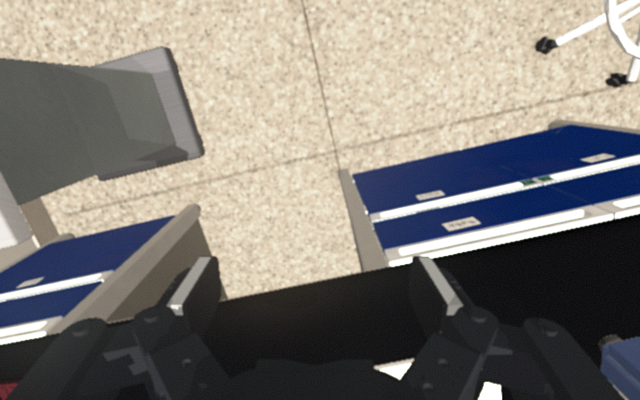

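The candidates in the top view are the black-handled tool in the grey stand at (349,202), the purple one at (363,253) and the red one at (385,133). The black one in the stand fits the description. I'll confirm it in an enlarged crop.

Run:
```python
from h import *
im=eyes.get_image("top"); c=im["color"][165:275,230:400]; cv2.imwrite("pics/topc.png",cv2.resize(c,None,fx=4.6,fy=4.6,interpolation=cv2.INTER_CUBIC))
im=eyes.get_image("scene"); c=im["color"][140:270,230:400]; cv2.imwrite("pics/scenec.png",cv2.resize(c,None,fx=4.5,fy=4.5,interpolation=cv2.INTER_CUBIC))
```

```text
(no output)
```

View pics/topc.png

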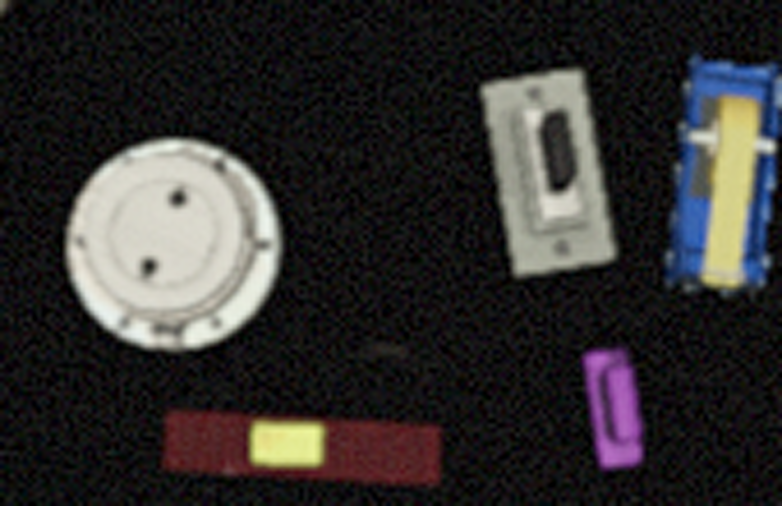

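View pics/scenec.png

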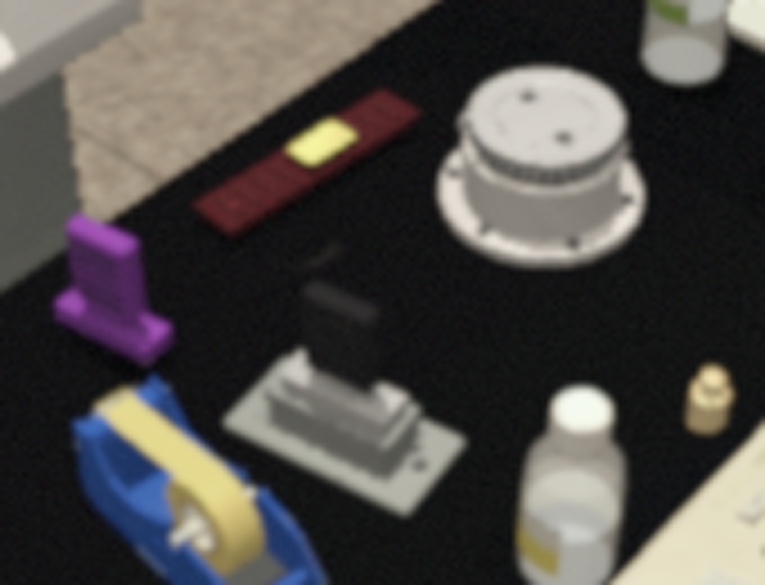

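Run:
```python
from h import *
im=eyes.get_image("top")
h=lambda x,y:(230+x/4.6-.4,165+y/4.6-.4)
print("holes",onplane(im,[h(178,197),h(148,267)],.061))
print("port",onplane(im,[h(168,332)],.03))
g=im["color"].max(2)
m=(g>70).astype(np.uint8); m[:, :325]=0;m[:,368:]=0;m[:178]=0;m[:, :]*=1;m[226:]=0
m=cv2.morphologyEx(m,cv2.MORPH_CLOSE,np.ones((9,9)))
n,l,s,c=cv2.connectedComponentsWithStats(m);print(s)
k=1+np.argmax(s[1:,4])
cn=max(cv2.findContours((l==k).astype(np.uint8),0,1)[0],key=cv2.contourArea)
p=onplane(im,cn.reshape(-1,2),.006)
r=cv2.minAreaRect((p[:,:2]*1000).astype(np.float32));print(r,cv2.boxPoints(r))
# handle top corners crop: black
print("handle",onplane(im,[h(547,110),h(577,118),h(577,180),h(553,190)],.028+.082-.012))
# depth of cell
d=bydepth(im,np.array([[u,v] for u in range(235,305) for v in range(185,250)]))
q=d[(d[:,2]>.055)&(d[:,2]<.07)];print(len(q),q.min(0),q.max(0),np.median(q,0))
print(cv2.minEnclosingCircle((q[:,:2]*1000).astype(np.float32)))
f=d[(d[:,2]>.003)];print(cv2.minEnclosingCircle((f[:,:2]*1000).astype(np.float32)))
sp=bydepth(im,np.array([[u,v] for u in range(335,366) for v in range(178,226)]))
a=sp[sp[:,2]>.085];print(len(a),a.mean(0),cv2.minAreaRect((a[:,:2]*1000).astype(np.float32)))
a=sp[(sp[:,2]>.02)];print(len(a),a.mean(0),cv2.minAreaRect((a[:,:2]*1000).astype(np.float32)))
```

```text
holes [[0.50070271 0.15398108 0.061     ]
 [0.46300286 0.17012068 0.061     ]]
port [[0.43044181 0.16244067 0.03      ]]
[[     0      0    640    400 255013]
 [   334    180     30     45    987]]
((519.9895629882812, -49.04753875732422), (113.21318817138672, 59.80345153808594), 8.595726013183594) [[459.54962  -27.942196]
 [468.48798  -87.073906]
 [580.4295   -70.15288 ]
 [571.49115  -11.021172]]
handle [[ 0.53886084 -0.04350868  0.098     ]
 [ 0.53436539 -0.0591778   0.098     ]
 [ 0.50145837 -0.05828703  0.098     ]
 [ 0.49636565 -0.04558722  0.098     ]]
899 [0.43936912 0.12001929 0.05507324] [0.52489679 0.20465746 0.06808608] [0.48151272 0.16238259 0.06035697]
((482.04046630859375, 162.67886352539062), 43.926631927490234)
((442.4114990234375, 138.20761108398438), 151.74105834960938)
110 [ 0.50027884 -0.03989672  0.21442158] ((430.497314453125, -15.067852020263672), (27.207365036010742, 227.08346557617188), 69.47898864746094)
346 [ 0.50987431 -0.04430895  0.09251679] ((437.78076171875, -24.342208862304688), (55.77573013305664, 244.06756591796875), 73.28018188476562)
```

```bash
cat >> h.py <<'E'
def go(x,y,z,yaw):
    """delta to TCP target; yaw = direction of tool y axis (deg), tool x down"""
    s=manip.get_state(); Rc=rot(s["ee_rot"]); a=np.radians(yaw)
    Y=np.array([np.cos(a),np.sin(a),0]); X=np.array([0,0,-1.]); Z=np.cross(X,Y)
    T=np.c_[X,Y,Z]
    d=Rc.T@(np.array([x,y,z])-s["position"])*100
    rv=np.degrees(R.from_matrix(Rc.T@T).as_rotvec())
    print("clock",round(s["clock"],2),"d cm",d.round(2),"rot",rv.round(2),"q",s["qpos"].round(2),"F",s["contact_force"].round(1),"M",s["moment"].round(2),"w",round(s["width"]*1000,1))
def cur():
    s=manip.get_state(); Rc=rot(s["ee_rot"])
    print("pos",(s["position"]*1000).round(1),"yawY",np.degrees(np.arctan2(Rc[1,1],Rc[0,1])).round(2),"X",Rc[:,0].round(4))
E
python3 - <<'E'
from h import *
cur(); go(.52,-.049,.22,8.6); go(.52,-.049,.22,188.6)
E
```

```text
pos [132.6 559.3 207.9] yawY 166.66 X [-2.e-04 -5.e-04 -1.e+00]
clock 0.3 d cm [ -1.18 -51.73 -50.25] rot [ 1.5806e+02 -2.0000e-02  4.0000e-02] q [ 1.22  0.28  1.51  0.    1.36 -0.12] F [-0.4 -1.1 -0.4] M [-0.05  0.02  0.04] w 85.4
clock 0.3 d cm [ -1.18 -51.73 -50.25] rot [-2.194e+01 -3.000e-02 -1.000e-02] q [ 1.22  0.28  1.51  0.    1.36 -0.12] F [-0.4 -1.1 -0.4] M [-0.05  0.02  0.04] w 85.4
```

```bash
python3 - <<'E'
from h import *
go(.47,.15,.28,180)
E
python3 -m crank '[[-1.5,-4.2,-4.0,2.5,0,0,5],[-3,-8.5,-8,5,0,0,5],[-4.5,-12.7,-12,7.5,0,0,5],[-6,-17,-16,10,0,0,5],[-7,-21,-20,12,0,0,5]]' 30
```

```text
clock 0.3 d cm [ -7.19 -42.27 -32.05] rot [-1.334e+01 -3.000e-02 -1.000e-02] q [ 1.22  0.28  1.51  0.    1.36 -0.12] F [-0.4 -1.1 -0.4] M [-0.05  0.02  0.04] w 85.4
clock: 0.92
position: [0.2919, 0.315, 0.2791]
ee_rot: [0.598, -0.378, 0.597, 0.378]
contact_force: [0.2, -0.7, -0.5]
width: 0.0499
```

Run:
```python
from h import *
cur(); go(.47,.15,.28,180)
```

```text
pos [291.9 315.  279.1] yawY 154.61 X [ 0.0018  0.001  -1.    ]
clock 0.93 d cm [ -0.07 -23.16  -7.27] rot [-25.39   0.08   0.09] q [ 0.66  0.02  1.65 -0.    1.47 -0.47] F [ 0.2 -0.7 -0.5] M [-0.02 -0.03  0.01] w 49.9
```

```bash
python3 -m crank '[[0,-5,-1.5,-6,0,0,5],[0,-10,-3,-12,0,0,5],[0,-15,-4.5,-18,0,0,5],[0,-20,-6.2,-24,0,0,5],[0,-23.1,-7.2,-25.5,0,0,5]]'
python3 - <<'E'
from h import *
im=eyes.get_image("wrist"); cv2.imwrite("pics/w1.png",im["color"]);cur()
E
```

```text
clock: 1.55
position: [0.4704, 0.1506, 0.278]
ee_rot: [-0.499, 0.501, -0.499, -0.5]
contact_force: [-0.4, 0.0, -0.7]
width: 0.0497
pos [473.4 148.2 277.8] yawY -179.96 X [ 0.0031 -0.0035 -1.    ]
```

View pics/w1.png

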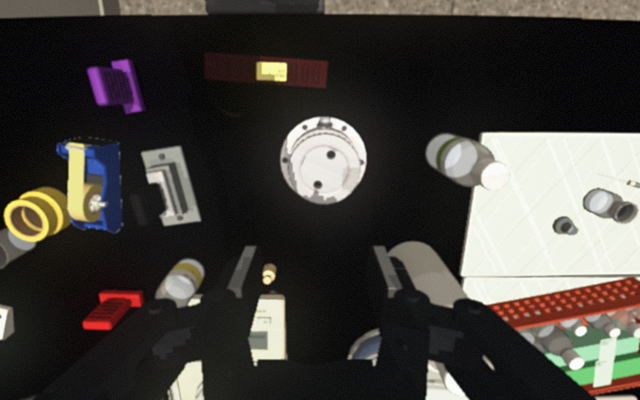

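The wrist view shows the cell at (323,160) with its holes near (331,154) and (317,184). The stand is at (170,185). The next step is to measure both.

Run:
```python
from h import *
im=eyes.get_image("wrist")
c=im["color"]; g=cv2.cvtColor(c,cv2.COLOR_BGR2GRAY)
cv2.imwrite("pics/w2.png",cv2.resize(c[110:225,125:375],None,fx=3.2,fy=3.2,interpolation=cv2.INTER_CUBIC)) 
roi=np.zeros_like(g); cv2.circle(roi,(323,165),30,255,-1)
m=((g<90)&(roi>0)).astype(np.uint8)
n,l,s,ce=cv2.connectedComponentsWithStats(m)
for i in range(1,n):
    if s[i,4]>8: print(s[i],ce[i],onplane(im,[ce[i]],.061)[0].round(4))
m=((g>60)).astype(np.uint8); m[:,:272]=0;m[:,372:]=0;m[:112]=0;m[208:]=0
cn=max(cv2.findContours(m,0,1)[0],key=cv2.contourArea).reshape(-1,2)
p=onplane(im,cn,.008);print("foot",cv2.minEnclosingCircle((p[:,:2]*1000).astype(np.float32)))
print(im["eye"],[ (round(float(v),3)) for v in bydepth(im,[[323,150]])[0]])
m=((g>60)).astype(np.uint8); m[:,:135]=0;m[:,205:]=0;m[:142]=0;m[232:]=0
m=cv2.morphologyEx(m,cv2.MORPH_CLOSE,np.ones((15,15)))
cn=max(cv2.findContours(m,0,1)[0],key=cv2.contourArea).reshape(-1,2)
p=onplane(im,cn,.006);print("stand",cv2.minAreaRect((p[:,:2]*1000).astype(np.float32)))
```

```text
[330 149   7   6  34] [333.17647059 151.35294118] [0.4644 0.1701 0.061 ]
[317 179   7   6  30] [319.83333333 181.2       ] [0.5006 0.1547 0.061 ]
foot ((484.5545349121094, 162.9131622314453), 61.15272521972656)
[0.39452898 0.14943565 0.44232485] [0.463, 0.158, 0.061]
stand ((521.37158203125, -49.07347869873047), (111.09051513671875, 59.96194076538086), 8.768784523010254)
```

View pics/w2.png

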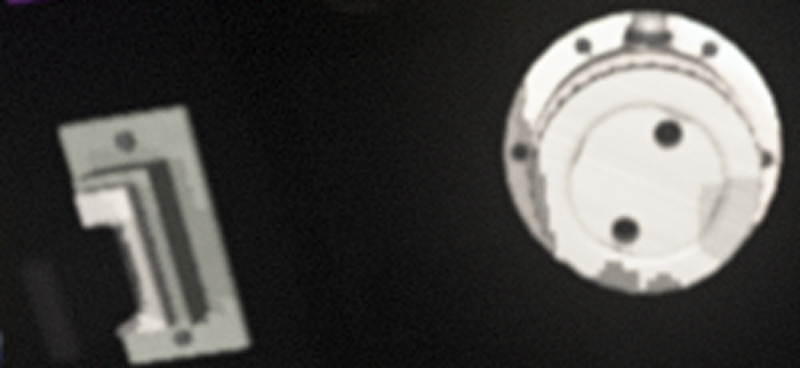

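Run:
```python
from h import *
go(.5207,-.049,.17,188.7)
```

```text
clock 1.65 d cm [ 10.8   -4.96 -19.9 ] rot [-8.76 -0.07  0.03] q [ 0.17  0.12  1.54 -0.    1.48 -1.4 ] F [ 0.1 -0.1 -0.3] M [-0.02 -0.02  0.02] w 50.5
```

```bash
python3 -m crank '[[2,-1.2,-5,-2,0,0,5],[4,-2.4,-10,-4,0,0,5],[7,-3.7,-15,-6.5,0,0,5],[10.7,-5,-19.9,-8.7,0,0,5],[10.7,-5,-19.9,-8.7,0,0,5]]'
python3 - <<'E'
from h import *
cur();go(.5207,-.049,.17,188.7)
im=eyes.get_image("wrist"); cv2.imwrite("pics/w3.png",im["color"])
im=eyes.get_image("scene"); c=im["color"][140:270,230:400]; cv2.imwrite("pics/s3.png",cv2.resize(c,None,fx=4.5,fy=4.5,interpolation=cv2.INTER_CUBIC))
E
```

```text
clock: 2.28
position: [0.5176, -0.0479, 0.1683]
ee_rot: [0.46, -0.534, 0.462, 0.538]
contact_force: [0.1, 0.4, -0.2]
width: 0.0498
pos [517.6 -47.9 168.3] yawY -171.37 X [-0.006  0.001 -1.   ]
clock 2.27 d cm [-0.17 -0.29 -0.15] rot [-0.07  0.11 -0.33] q [-0.23  0.22  1.68 -0.    1.24 -1.95] F [ 0.1  0.4 -0.2] M [0.05 0.02 0.02] w 49.8
```

View pics/w3.png

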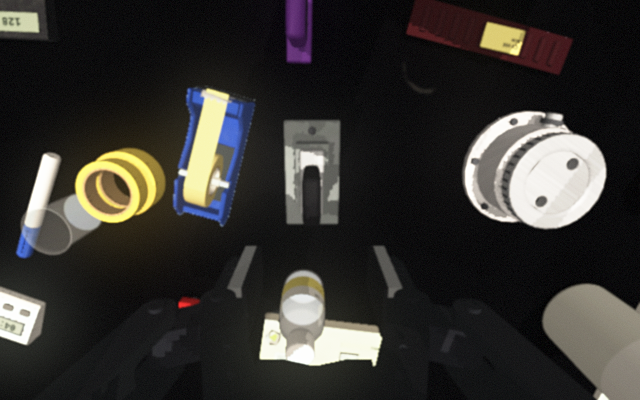

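View pics/s3.png

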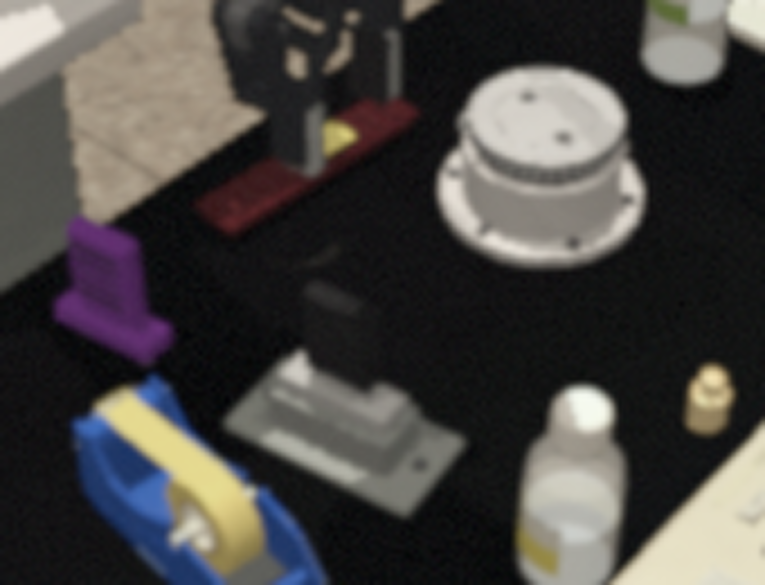

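Run:
```python
from h import *
im=eyes.get_image("wrist"); cur(); print(im["eye"])
c=im["color"][110:235,270:355]; c=np.clip(c.astype(float)*1.8+20,0,255).astype(np.uint8)
cv2.imwrite("pics/w4.png",cv2.resize(c,None,fx=4.8,fy=4.8,interpolation=cv2.INTER_CUBIC))
s=manip.get_state(); Rc=rot(s["ee_rot"])
print("proj TCP", proj(im,[s["position"]]))
z=im["z_map"][150:232,296:330]
ys,xs=np.mgrid[150:232,296:330]
P=bydepth(im,np.c_[xs.ravel(),ys.ravel()])
t=P[(P[:,2]>.088)&(P[:,2]<.11)]; print(len(t),t.mean(0),cv2.minAreaRect((t[:,:2]*1000).astype(np.float32)), np.median(t[:,2]))
```

```text
pos [519.3 -45.1 171.8] yawY -171.13 X [ 5.e-04  1.e-03 -1.e+00]
[ 0.44164068 -0.05710483  0.33594375]
proj TCP [[313.94977242 240.3584158 ]]
880 [ 0.51976155 -0.04929885  0.09606094] ((521.5675659179688, -49.43246078491211), (40.160499572753906, 14.08757495880127), 8.956783294677734) 0.09650618150852827
```

View pics/w4.png

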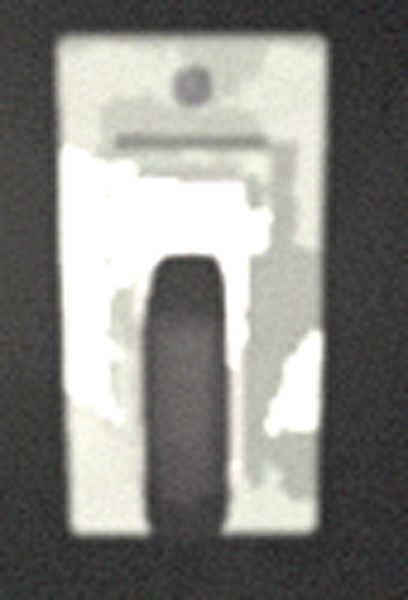

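```bash
python3 -m crank '[[0,0,0,0,0,0,5],[0,0,0,0,0,0,5]]'
python3 - <<'E'
from h import *
cur();go(.5216,-.0494,.052,188.9)
E
```

```text
clock: 2.68
position: [0.5197, -0.0452, 0.1722]
ee_rot: [-0.46, 0.538, -0.459, -0.537]
contact_force: [0.9, -0.7, 0.6]
width: 0.05
pos [519.7 -45.2 172.2] yawY -171.04 X [ 1.9e-03 -1.0e-04 -1.0e+00]
clock 2.67 d cm [12.02 -0.1  -0.44] rot [ 0.06 -0.02  0.11] q [-0.22  0.22  1.68  0.    1.24 -1.95] F [ 0.9 -0.7  0.6] M [0.03 0.   0.01] w 50.0
```

```bash
python3 -m crank '[[2,-0.1,-0.45,0,0,0,5],[5,-0.1,-0.45,0,0,0,5],[6.5,-0.1,-0.45,0,0,0,5],[6.5,-0.1,-0.45,0,0,0,5]]'
python3 - <<'E'
from h import *
cur();go(.5216,-.0494,.052,188.9)
im=eyes.get_image("wrist"); cv2.imwrite("pics/w5.png",im["color"])
E
```

```text
clock: 3.18
position: [0.5204, -0.0501, 0.1056]
ee_rot: [0.459, -0.537, 0.46, 0.538]
contact_force: [0.4, 0.7, 0.4]
width: 0.0499
pos [520.4 -50.1 105.6] yawY -171.11 X [-1.8e-03  6.0e-04 -1.0e+00]
clock 3.17 d cm [ 5.36 -0.14  0.05] rot [-0.01  0.05 -0.1 ] q [-0.23  0.28  1.77  0.    1.09 -1.96] F [0.4 0.7 0.4] M [ 0.01 -0.03  0.03] w 49.9
```

View pics/w5.png

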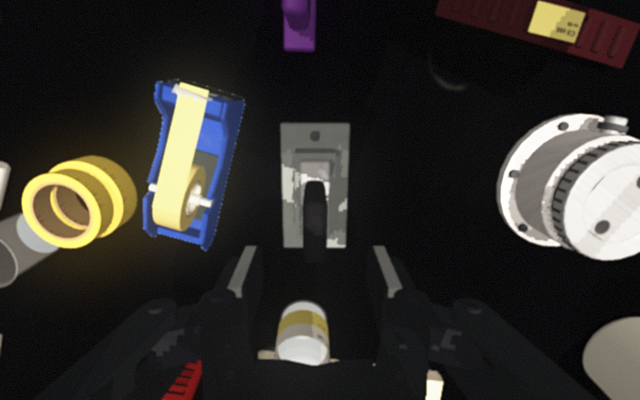

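```bash
python3 -m crank '[[2,-0.1,0.05,0,0,0,5],[4,-0.1,0.05,0,0,0,5],[5.3,-0.1,0.05,0,0,0,5],[5.3,-0.1,0.05,0,0,0,5]]'
python3 - <<'E'
from h import *
cur();go(.5216,-.0494,.052,188.9)
E
```

```text
clock: 3.72
position: [0.5219, -0.0499, 0.0531]
ee_rot: [0.46, -0.537, 0.46, 0.537]
contact_force: [0.2, -0.0, -0.1]
width: 0.05
pos [521.9 -49.9  53.1] yawY -171.14 X [-6.e-04  3.e-04 -1.e+00]
clock 3.73 d cm [0.11 0.02 0.05] rot [-0.04  0.02 -0.03] q [-0.23  0.34  1.84  0.    0.96 -1.95] F [ 0.2 -0.  -0.1] M [-0.04 -0.    0.05] w 50.0
```

```bash
python3 -m crank '[[0.1,0,0.05,0,0,0,3],[0.1,0,0.05,0,0,0,2],[0.1,0,0.05,0,0,0,1],[0.1,0,0.05,0,0,0,1],[0.1,0,0.05,0,0,0,1]]' 40;python3 -m crank '[[0,0,0,0,0,0,0.8],[0,0,0,0,0,0,0.8],[0,0,0,0,0,0,0.8]]' 70
python3 - <<'E'
from h import *
cur();go(.5216,-.0494,.152,188.9)
E
```

```text
clock: 4.35
position: [0.5226, -0.0497, 0.053]
ee_rot: [-0.46, 0.538, -0.46, -0.537]
contact_force: [0.0, -0.4, 5.6]
width: 0.0135
clock: 4.72
position: [0.5227, -0.0497, 0.053]
ee_rot: [-0.46, 0.538, -0.46, -0.537]
contact_force: [-0.1, -0.5, 6.1]
width: 0.0124
pos [522.7 -49.7  53. ] yawY -171.14 X [ 1.9e-03 -4.0e-04 -1.0e+00]
clock 4.72 d cm [-9.9   0.09  0.04] rot [-0.04 -0.04  0.1 ] q [-0.23  0.34  1.84  0.    0.96 -1.95] F [-0.1 -0.5  6.1] M [-0.03  0.02  0.01] w 12.4
```

```bash
python3 -m crank '[[-0.8,0,0,0,0,0,0.8],[-2,0,0,0,0,0,0.8],[-4,0,0,0,0,0,0.8],[-7,0,0,0,0,0,0.8],[-10,0,0,0,0,0,0.8]]'
python3 - <<'E'
from h import *
cur();go(.4825,.1624,.152,157)
im=eyes.get_image("wrist"); cv2.imwrite("pics/w6.png",im["color"])
im=eyes.get_image("scene"); c=im["color"][100:270,200:400]; cv2.imwrite("pics/s6.png",cv2.resize(c,None,fx=3.5,fy=3.5,interpolation=cv2.INTER_CUBIC))
E
```

```text
clock: 5.35
position: [0.5215, -0.0494, 0.1533]
ee_rot: [0.46, -0.537, 0.46, 0.537]
contact_force: [0.4, -0.7, -1.0]
width: 0.0127
pos [521.5 -49.4 153.3] yawY -171.14 X [-5.e-04  3.e-04 -1.e+00]
clock 5.35 d cm [ 0.14  0.59 21.52] rot [ 3.186e+01  1.000e-02 -3.000e-02] q [-0.23  0.24  1.7   0.    1.2  -1.95] F [ 0.4 -0.7 -1. ] M [-0.01  0.01 -0.01] w 12.7
```

View pics/w6.png

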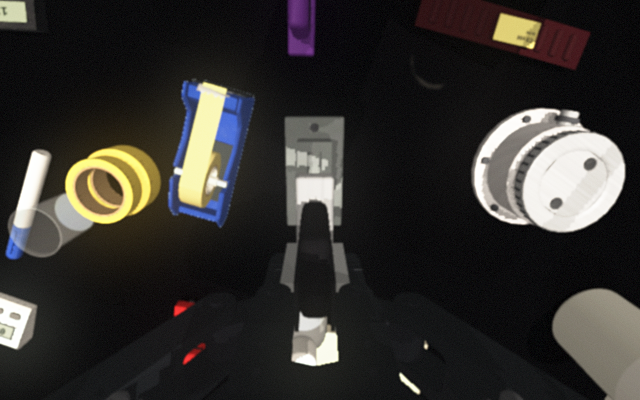

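View pics/s6.png

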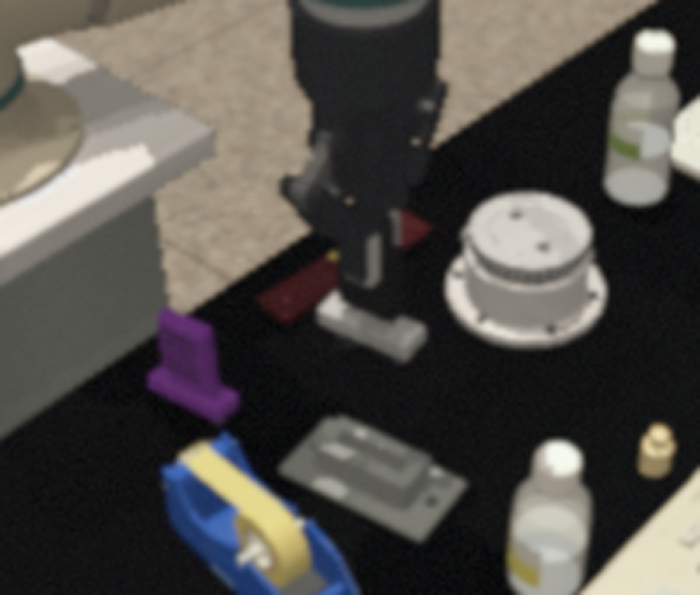

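```bash
python3 -m crank '[[0,0.1,4.5,7,0,0,0.8],[0,0.2,9,14,0,0,0.8],[0,0.3,13.5,21,0,0,0.8],[0,0.5,18,28,0,0,0.8],[0,0.6,21.5,31.8,0,0,0.8]]';python3 -m crank '[[0,0,0,0,0,0,0.8],[0,0,0,0,0,0,0.8]]'
python3 - <<'E'
from h import *
cur();go(.4825,.1624,.112,157)
im=eyes.get_image("wrist"); cv2.imwrite("pics/w7.png",im["color"])
im=eyes.get_image("top"); c=im["color"][165:275,230:400]; cv2.imwrite("pics/t7.png",cv2.resize(c,None,fx=4.6,fy=4.6,interpolation=cv2.INTER_CUBIC))
E
```

```text
clock: 6.08
position: [0.4815, 0.1636, 0.1513]
ee_rot: [0.589, -0.39, 0.59, 0.39]
contact_force: [0.6, -0.7, -0.3]
width: 0.0126
clock: 6.32
position: [0.4824, 0.1616, 0.1516]
ee_rot: [0.589, -0.391, 0.59, 0.391]
contact_force: [-0.6, -0.1, -1.2]
width: 0.0125
pos [482.4 161.6 151.6] yawY 157.12 X [-1.1e-03 -9.0e-04 -1.0e+00]
clock 6.33 d cm [3.96 0.02 0.08] rot [ 0.12 -0.07 -0.04] q [ 0.19  0.22  1.73 -0.    1.19 -0.98] F [-0.6 -0.1 -1.2] M [-0.03 -0.03  0.02] w 12.5
```

View pics/w7.png

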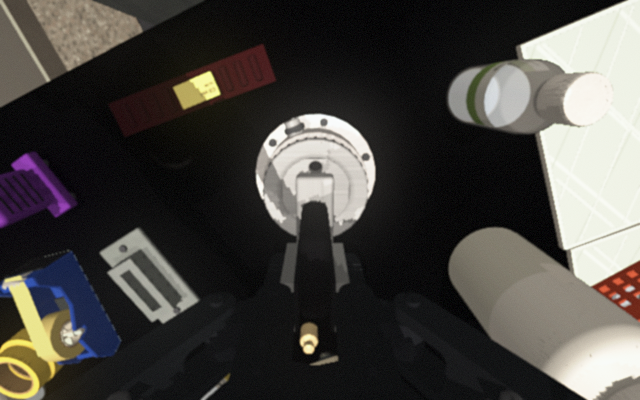

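View pics/t7.png

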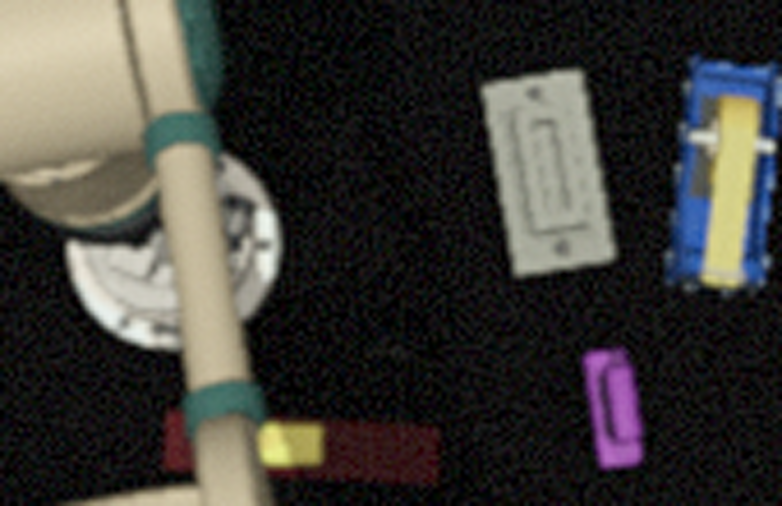

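Run:
```python
from h import *
im=eyes.get_image("wrist"); g=cv2.cvtColor(im["color"],cv2.COLOR_BGR2GRAY)
c=im["color"][110:250,260:370]; cv2.imwrite("pics/w8.png",cv2.resize(c,None,fx=4.2,fy=4.2,interpolation=cv2.INTER_CUBIC))
m=(g<90).astype(np.uint8); roi=np.zeros_like(m); roi[158:176,304:328]=1
n,l,s,ce=cv2.connectedComponentsWithStats(m*roi); i=1+np.argmax(s[1:,4]); print(s[i],ce[i])
st=manip.get_state(); Rc=rot(st["ee_rot"])
p=onplane(im,[ce[i]],.061)[0]; print(p, (Rc.T@(p-st["position"])*1000).round(1))
cur()
```

```text
[310 161  12  10  94] [315.36170213 165.64893617]
[0.46392835 0.17072297 0.061     ] [90.9 21.3  1.5]
pos [483.  161.  151.9] yawY 157.0 X [-4.e-04 -4.e-04 -1.e+00]
```

View pics/w8.png

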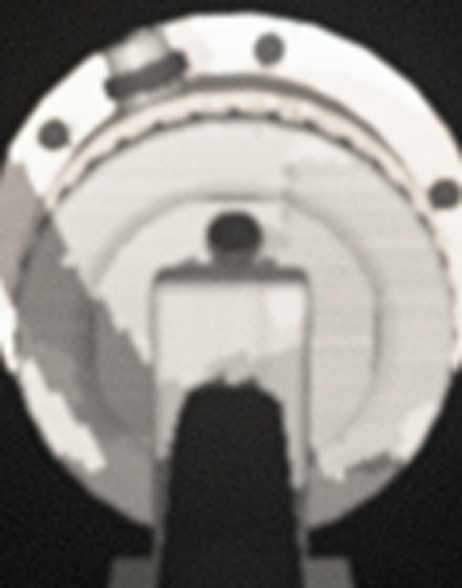

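Run:
```python
from h import *
im=eyes.get_image("wrist")
st=manip.get_state(); Rc=rot(st["ee_rot"])
for u,v in [(154,275),(308,275),(154,400),(305,400)]:
    p=onplane(im,[(260+u/4.2-.4,110+v/4.2-.4)],.1386)[0]; print((Rc.T@(p-st["position"])*1000).round(1))
go(.4825,.1624,.112,157)
```

```text
[13.4 33.3 -9.4]
[13.4 33.3 11.1]
[13.4 15.6 -9.7]
[13.4 15.6 11. ]
clock 6.53 d cm [4.  0.1 0.1] rot [-0.02 -0.02 -0.01] q [ 0.19  0.22  1.73 -0.    1.19 -0.98] F [-0.4  0.  -0.4] M [-0.02 -0.02  0.01] w 12.6
```

```bash
python3 -m crank '[[2,0,0.08,0,0,0,0.8],[4,0,0.08,0,0,0,0.8],[4.9,0,0.08,0,0,0,0.8],[4.9,0,0.08,0,0,0,0.8]]'
python3 - <<'E'
from h import *
im=eyes.get_image("wrist");cur();go(.4825,.1624,.0875,157)
c=im["color"][110:270,240:390]; cv2.imwrite("pics/w9.png",cv2.resize(c,None,fx=3.7,fy=3.7,interpolation=cv2.INTER_CUBIC))
im=eyes.get_image("scene")
c=im["color"][130:220,300:400]; cv2.imwrite("pics/s9.png",cv2.resize(c,None,fx=6,fy=6,interpolation=cv2.INTER_CUBIC))
E
```

```text
clock: 7.02
position: [0.483, 0.1623, 0.1028]
ee_rot: [0.589, -0.39, 0.59, 0.391]
contact_force: [-0.5, -0.1, -0.2]
width: 0.0124
pos [483.5 162.5 103.4] yawY 157.03 X [ 3.e-04  1.e-04 -1.e+00]
clock 7.08 d cm [ 1.59  0.09 -0.05] rot [0.03 0.01 0.01] q [ 0.19  0.26  1.8   0.    1.07 -0.98] F [ 0.5  0.7 -1.5] M [-0.03  0.01 -0.01] w 12.6
```

View pics/w9.png

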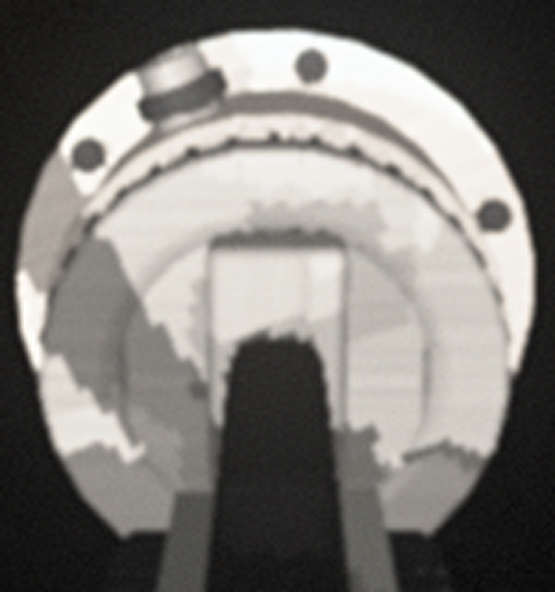

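View pics/s9.png

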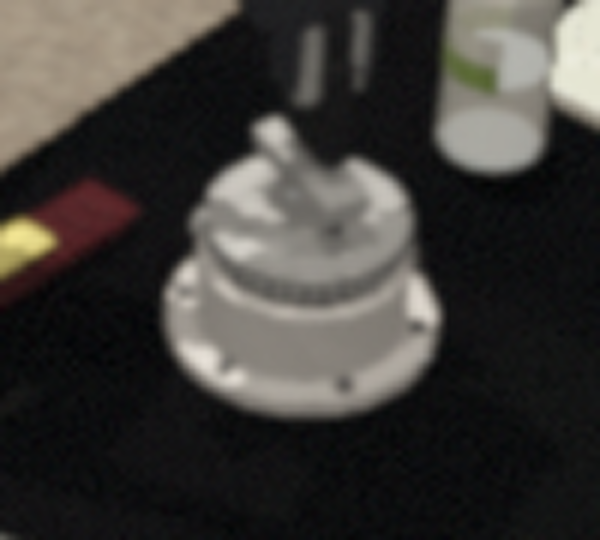

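```bash
python3 -m crank '[[0.15,0.03,0,0,0,0,0.8],[0.3,0.03,0,0,0,0,0.8],[0.45,0.03,0,0,0,0,0.8],[0.55,0.03,0,0,0,0,0.8]]'
python3 - <<'E'
from h import *
cur();go(.4825,.1624,.0875,157)
E
```

```text
clock: 7.62
position: [0.4828, 0.1629, 0.0976]
ee_rot: [0.589, -0.391, 0.589, 0.391]
contact_force: [-0.1, 0.8, -1.6]
width: 0.0125
pos [482.8 162.9  97.6] yawY 157.07 X [-0.  0. -1.]
clock 7.62 d cm [ 1.01  0.01 -0.06] rot [ 0.07  0.   -0.  ] q [ 0.19  0.27  1.81  0.    1.06 -0.98] F [-0.1  0.8 -1.6] M [-0.05 -0.03 -0.01] w 12.5
```

```bash
python3 -m crank '[[0.1,0,0,0,0,0,0.8],[0.2,0,0,0,0,0,0.8],[0.2,0,0,0,0,0,0.8]]';  python3 -m crank '[[0.1,0,0,0,0,0,0.8],[0.2,0,0,0,0,0,0.8],[0.2,0,0,0,0,0,0.8]]'
```

```text
clock: 8.0
position: [0.4828, 0.1629, 0.0956]
ee_rot: [0.589, -0.391, 0.589, 0.391]
contact_force: [-0.6, -0.7, -1.1]
width: 0.0127
clock: 8.38
position: [0.4828, 0.1629, 0.0936]
ee_rot: [0.589, -0.391, 0.589, 0.391]
contact_force: [0.4, -0.0, -1.3]
width: 0.0129
```

```bash
python3 -m crank '[[0.1,0,0,0,0,0,0.8],[0.2,0,0,0,0,0,0.8],[0.3,0,0,0,0,0,0.8],[0.4,0,0,0,0,0,0.8],[0.4,0,0,0,0,0,0.8]]';  python3 -m crank '[[0.05,0,0,0,0,0,0.8],[0.1,0,0,0,0,0,0.8],[0.1,0,0,0,0,0,0.8]]'; python3 -c "
from h import *
cur();go(.4825,.1624,.0875,157)"
```

```text
clock: 9.0
position: [0.4828, 0.1629, 0.0896]
ee_rot: [0.589, -0.391, 0.589, 0.391]
contact_force: [-0.4, 0.1, -1.9]
width: 0.0124
clock: 9.38
position: [0.4829, 0.1629, 0.0887]
ee_rot: [0.589, -0.391, 0.589, 0.391]
contact_force: [0.4, 0.2, -2.1]
width: 0.0124
pos [482.9 162.9  88.7] yawY 157.06 X [-0.e+00  1.e-04 -1.e+00]
clock 9.38 d cm [ 0.12  0.01 -0.06] rot [ 0.06  0.   -0.  ] q [ 0.19  0.28  1.83  0.    1.04 -0.98] F [ 0.4  0.2 -2.1] M [ 0.02 -0.05 -0.05] w 12.4
```

```bash
python3 -m crank '[[0.05,0,0,0,0,0,0.8],[0.08,0,0,0,0,0,0.8],[0.08,0,0,0,0,0,0.8]]'; python3 -c "
from h import *
cur();go(.4825,.1624,.0875,157)
im=eyes.get_image('scene')
c=im['color'][130:220,300:400]; cv2.imwrite('pics/s10.png',cv2.resize(c,None,fx=6,fy=6,interpolation=cv2.INTER_CUBIC))"
```

```text
clock: 9.75
position: [0.4829, 0.1629, 0.0879]
ee_rot: [0.589, -0.391, 0.589, 0.391]
contact_force: [-0.2, 0.4, -1.5]
width: 0.0128
pos [482.9 162.9  87.9] yawY 157.06 X [-1.e-04  1.e-04 -1.e+00]
clock 9.75 d cm [ 0.04  0.01 -0.06] rot [ 0.06  0.   -0.01] q [ 0.19  0.28  1.83  0.    1.04 -0.98] F [-0.2  0.4 -1.5] M [-0.04  0.01 -0.03] w 12.8
```

View pics/s10.png

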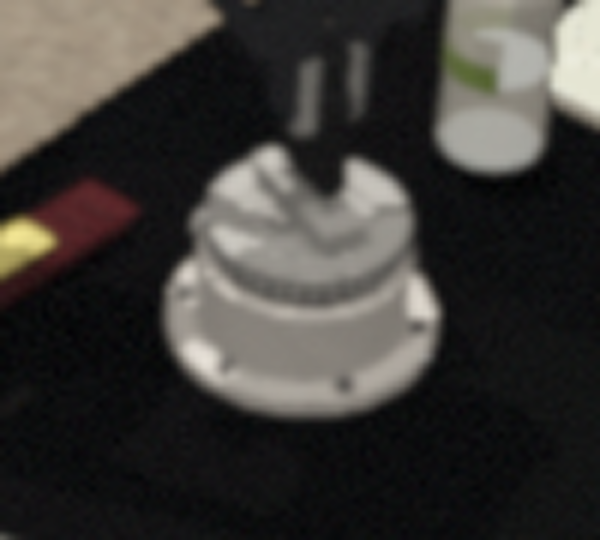

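```bash
python3 -m crank '[[0.03,0,0,0,0,0,0.8],[0.05,0,0,0,0,0,0.8],[0.05,0,0,0,0,0,0.8]]'; python3 -m crank '[[0,0,0,1,0,0,0.8],[0,0,0,2,0,0,0.8],[0,0,0,3,0,0,0.8],[0,0,0,3,0,0,0.8]]' 90; python3 -c "
from h import *
cur();go(.4825,.1624,.0875,157)"
```

```text
clock: 10.18
position: [0.4829, 0.1629, 0.0874]
ee_rot: [0.589, -0.391, 0.589, 0.391]
contact_force: [-0.2, 0.6, -0.3]
width: 0.0124
clock: 10.68
position: [0.4827, 0.1624, 0.0874]
ee_rot: [0.599, -0.375, 0.6, 0.375]
contact_force: [-0.3, -2.8, -0.3]
width: 0.0122
pos [482.7 162.4  87.4] yawY 154.07 X [-4.e-04 -9.e-04 -1.e+00]
clock 10.68 d cm [-0.01  0.02 -0.01] rot [-2.93 -0.05 -0.  ] q [ 0.19  0.28  1.83 -0.    1.03 -0.93] F [-0.3 -2.8 -0.3] M [-0.57  0.05  0.06] w 12.2
```

```bash
python3 -m crank '[[0,0,0,1,0,0,0.8],[0,0,0,2,0,0,0.8],[0,0,0,3,0,0,0.8],[0,0,0,4,0,0,0.8],[0,0,0,5,0,0,0.8]]';python3 -c "
from h import *
cur();go(.4825,.1624,.0875,157)"; python3 -m crank '[[0,0,0,1,0,0,0.8],[0,0,0,2,0,0,0.8],[0,0,0,3,0,0,0.8],[0,0,0,4,0,0,0.8],[0,0,0,5,0,0,0.8]]'; python3 -c "
from h import *
cur();go(.4825,.1624,.0875,157)"
```

```text
clock: 11.3
position: [0.4827, 0.1624, 0.0873]
ee_rot: [0.615, -0.349, 0.616, 0.348]
contact_force: [-0.5, -5.9, 0.2]
width: 0.0123
pos [482.7 162.4  87.3] yawY 149.02 X [-4.e-04 -1.e-03 -1.e+00]
clock 11.3 d cm [-0.02  0.02 -0.01] rot [-7.98 -0.06  0.01] q [ 0.19  0.28  1.83 -0.    1.03 -0.84] F [-0.5 -5.9  0.2] M [-1.18  0.15  0.24] w 12.3
clock: 11.92
position: [0.4827, 0.1624, 0.0873]
ee_rot: [0.63, -0.321, 0.63, 0.321]
contact_force: [0.4, -5.3, -1.7]
width: 0.0121
pos [482.7 162.4  87.3] yawY 144.02 X [-4.e-04 -1.e-03 -1.e+00]
clock 11.93 d cm [-0.02  0.02 -0.01] rot [-1.298e+01 -6.000e-02  1.000e-02] q [ 0.19  0.28  1.83 -0.    1.03 -0.75] F [ 0.4 -5.3 -1.7] M [-1.13  0.16  0.29] w 12.1
```

```bash
python3 -m crank '[[0,0,0,1,0,0,0.8],[0,0,0,2,0,0,0.8],[0,0,0,3,0,0,0.8],[0,0,0,4,0,0,0.8],[0,0,0,5,0,0,0.8]]';python3 -c "
from h import *
cur();go(.4825,.1624,.0875,157)"; python3 -m crank '[[0,0,0,1,0,0,0.8],[0,0,0,2,0,0,0.8],[0,0,0,3,0,0,0.8],[0,0,0,4,0,0,0.8],[0,0,0,5,0,0,0.8]]'; python3 -c "
from h import *
cur();go(.4825,.1624,.0875,157)"
```

```text
clock: 12.55
position: [0.4827, 0.1624, 0.0873]
ee_rot: [0.643, -0.294, 0.644, 0.293]
contact_force: [0.1, -5.3, -0.6]
width: 0.0124
pos [482.7 162.4  87.3] yawY 139.02 X [-3.e-04 -1.e-03 -1.e+00]
clock 12.55 d cm [-0.02  0.02 -0.01] rot [-1.798e+01 -6.000e-02  1.000e-02] q [ 0.19  0.28  1.83 -0.    1.03 -0.67] F [ 0.1 -5.3 -0.6] M [-1.14  0.16  0.3 ] w 12.4
clock: 13.18
position: [0.4828, 0.1624, 0.0873]
ee_rot: [0.655, -0.265, 0.656, 0.265]
contact_force: [-1.1, -4.7, -0.3]
width: 0.0121
pos [482.8 162.4  87.3] yawY 134.02 X [-3.e-04 -9.e-04 -1.e+00]
clock 13.18 d cm [-0.02  0.02 -0.02] rot [-2.298e+01 -5.000e-02  2.000e-02] q [ 0.19  0.28  1.83 -0.    1.03 -0.58] F [-1.1 -4.7 -0.3] M [-1.19  0.12  0.24] w 12.1
```

Steady friction, no stop yet. From here I use shorter calls.

```bash
python3 -m crank '[[0,0,0,1,0,0,0.8],[0,0,0,2,0,0,0.8],[0,0,0,3,0,0,0.8]]';python3 -c "
from h import *
cur();go(.4825,.1624,.0875,157)"; python3 -m crank '[[0,0,0,1,0,0,0.8],[0,0,0,2,0,0,0.8]]'; python3 -c "
from h import *
cur();go(.4825,.1624,.0875,157)"
```

```text
clock: 13.55
position: [0.4828, 0.1624, 0.0873]
ee_rot: [0.662, -0.248, 0.662, 0.247]
contact_force: [-0.0, -5.2, -1.8]
width: 0.0123
pos [482.8 162.4  87.3] yawY 131.02 X [-3.e-04 -9.e-04 -1.e+00]
clock 13.55 d cm [-0.02  0.02 -0.02] rot [-2.598e+01 -5.000e-02  2.000e-02] q [ 0.19  0.28  1.83 -0.    1.03 -0.53] F [-0.  -5.2 -1.8] M [-1.13  0.16  0.26] w 12.3
clock: 13.8
position: [0.4828, 0.1624, 0.0873]
ee_rot: [0.666, -0.236, 0.667, 0.236]
contact_force: [-1.4, -5.7, -1.1]
width: 0.012
pos [482.8 162.4  87.3] yawY 129.02 X [-3.e-04 -9.e-04 -1.e+00]
clock 13.8 d cm [-0.02  0.02 -0.02] rot [-2.798e+01 -5.000e-02  2.000e-02] q [ 0.19  0.28  1.83 -0.    1.03 -0.49] F [-1.4 -5.7 -1.1] M [-1.09  0.11  0.26] w 12.0
```

```bash
python3 -m crank '[[0,0,0,1,0,0,0.8],[0,0,0,2,0,0,0.8]]';python3 -c "
from h import *
cur();go(.4825,.1624,.0875,157)"
```

```text
clock: 14.05
position: [0.4828, 0.1624, 0.0873]
ee_rot: [0.67, -0.225, 0.671, 0.224]
contact_force: [-0.4, -4.5, -1.2]
width: 0.012
pos [482.8 162.4  87.3] yawY 127.02 X [-2.e-04 -9.e-04 -1.e+00]
clock 14.05 d cm [-0.02  0.02 -0.02] rot [-2.998e+01 -5.000e-02  2.000e-02] q [ 0.19  0.28  1.83 -0.    1.03 -0.46] F [-0.4 -4.5 -1.2] M [-1.1   0.11  0.25] w 12.0
```

```bash
for i in 1; do python3 -m crank '[[0,0,0,0.5,0,0,0.8],[0,0,0,1,0,0,0.8]]' >/dev/null;python3 -c "
from h import *
go(.4825,.1624,.0875,157)"; python3 -m crank '[[0,0,0,0.5,0,0,0.8],[0,0,0,1,0,0,0.8]]' >/dev/null;python3 -c "
from h import *
go(.4825,.1624,.0875,157)"; done
```

```text
clock 14.3 d cm [-0.02  0.02 -0.02] rot [-3.097e+01 -5.000e-02  2.000e-02] q [ 0.19  0.28  1.83 -0.    1.03 -0.44] F [-1.1 -4.8 -2. ] M [-1.13  0.1   0.27] w 12.2
clock 14.55 d cm [-0.02  0.02 -0.02] rot [-3.197e+01 -5.000e-02  2.000e-02] q [ 0.19  0.28  1.83 -0.    1.03 -0.42] F [-0.7 -5.1 -0.6] M [-1.14  0.13  0.3 ] w 12.0
```

```bash
python3 -m crank '[[0,0,0,0.5,0,0,0.8],[0,0,0,1,0,0,0.8]]' >/dev/null;python3 -c "
from h import *
go(.4825,.1624,.0875,157)"
```

```text
clock 14.8 d cm [-0.02  0.02 -0.02] rot [-3.296e+01 -5.000e-02  2.000e-02] q [ 0.19  0.28  1.83 -0.    1.03 -0.41] F [-1.1 -5.8 -0.5] M [-1.13  0.15  0.3 ] w 11.8
```

```bash
python3 -m crank '[[0,0,0,0.5,0,0,0.8],[0,0,0,1,0,0,0.8]]' >/dev/null;python3 -c "
from h import *
go(.4825,.1624,.0875,157)"
```

```text
clock 15.05 d cm [-0.02  0.02 -0.02] rot [-3.389e+01 -6.000e-02  3.000e-02] q [ 0.19  0.28  1.83 -0.    1.03 -0.39] F [ 0.2 -4.3 -0.6] M [-1.08  0.17  0.77] w 12.0
```

```bash
python3 -m crank '[[0,0,0,0.2,0,0,0.8],[0,0,0,0.2,0,0,0.8]]' >/dev/null;python3 -c "
from h import *
go(.4825,.1624,.0875,157); cur()"
```

```text
clock 15.3 d cm [-0.02  0.02 -0.02] rot [-34.06  -0.06   0.04] q [ 0.19  0.28  1.83 -0.    1.03 -0.39] F [ 0.  -5.5 -0.7] M [-1.13  0.14  0.72] w 12.1
pos [482.8 162.3  87.3] yawY 122.94 X [-1.0e-04 -1.3e-03 -1.0e+00]
```

```bash
python3 -m crank '[[0,0,0,-1,0,0,0.8],[0,0,0,-2,0,0,0.8],[0,0,0,-3,0,0,0.8],[0,0,0,-3,0,0,0.8]]' >/dev/null;python3 -c "
from h import *
go(.4825,.1624,.13,157); cur()"
```

```text
clock 15.8 d cm [-4.26  0.01 -0.07] rot [-3.116e+01  1.000e-02  3.000e-02] q [ 0.19  0.28  1.83 -0.    1.03 -0.44] F [-0.  -5.  -1.9] M [-1.2  -0.04  0.02] w 12.2
pos [483.2 162.7  87.4] yawY 125.84 X [ 5.e-04 -2.e-04 -1.e+00]
```

```bash
python3 -m crank '[[0,-0.05,-0.03,0,0,0,0.8],[0,-0.05,-0.03,0,0,0,0.8]]'; python3 -c "
from h import *
go(.4825,.1624,.13,157); cur()"
```

```text
clock: 16.05
position: [0.4831, 0.1625, 0.0874]
ee_rot: [0.673, -0.217, 0.673, 0.218]
contact_force: [0.3, -3.1, -2.6]
width: 0.0125
clock 16.05 d cm [-4.26  0.03 -0.06] rot [-3.117e+01  4.000e-02 -1.000e-02] q [ 0.19  0.28  1.83  0.    1.03 -0.44] F [ 0.3 -3.1 -2.6] M [-0.92 -0.12  0.01] w 12.5
pos [483.1 162.5  87.4] yawY 125.83 X [ 3.e-04  6.e-04 -1.e+00]
```

Better. Now I lift straight up, slowly at first.

```bash
python3 -m crank '[[0,-0.05,-0.03,0,0,0,0.8],[-0.2,-0.05,-0.03,0,0,0,0.8],[-0.5,-0.05,-0.03,0,0,0,0.8],[-0.9,-0.05,-0.03,0,0,0,0.8],[-1.3,-0.05,-0.03,0,0,0,0.8]]'; python3 -m crank '[[-1,0,0,0,0,0,0.8],[-3,0,0,0,0,0,0.8],[-6,0,0,0,0,0,0.8],[-6,0,0,0,0,0,0.8]]'; python3 -c "
from h import *
go(.5222,-.0497,.16,188.86); cur()
im=eyes.get_image('wrist');cv2.imwrite('pics/w11.png',im['color'])"
```

```text
clock: 16.68
position: [0.4833, 0.1623, 0.101]
ee_rot: [0.673, -0.217, 0.672, 0.218]
contact_force: [0.1, -1.0, -1.2]
width: 0.0122
clock: 17.18
position: [0.4852, 0.1624, 0.1632]
ee_rot: [0.675, -0.218, 0.67, 0.218]
contact_force: [0.9, -0.3, -1.0]
width: 0.0119
clock 17.18 d cm [  0.31 -19.36  -9.42] rot [-63.     0.24   0.32] q [ 0.19  0.21  1.72  0.    1.21 -0.44] F [ 0.9 -0.3 -1. ] M [-0.02 -0.02  0.03] w 11.9
pos [485.2 162.4 163.2] yawY 125.86 X [ 0.0064  0.0017 -1.    ]
```

View pics/w11.png

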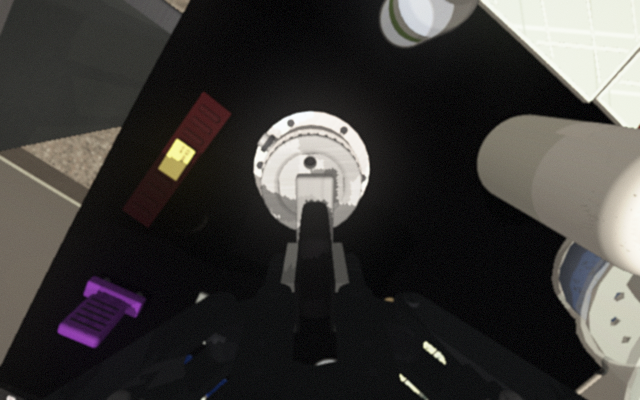

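```bash
python3 - <<'E'
from h import *
im=eyes.get_image("wrist"); g=cv2.cvtColor(im["color"],cv2.COLOR_BGR2GRAY)
m=(g<90).astype(np.uint8); roi=np.zeros_like(m); roi[152:172,298:322]=1
n,l,s,ce=cv2.connectedComponentsWithStats(m*roi); i=1+np.argmax(s[1:,4])
p=onplane(im,[ce[i]],.061)[0]; d=p[:2]-[.4825,.1624]; print(s[i],p.round(4),np.linalg.norm(d),np.degrees(np.arctan2(-d[1],-d[0])))
E
python3 -m crank '[[0,-3,-1.5,-10,0,0,0.8],[0,-6,-3,-20,0,0,0.8],[0,-9,-4.5,-30,0,0,0.8],[0,-12,-6,-40,0,0,0.8],[0,-15,-7.5,-50,0,0,0.8]]'; python3 -c "
from h import *
go(.5222,-.0497,.16,188.86); cur()"
```

```text
[307 158  10  10  77] [0.47   0.1789 0.061 ] 0.02068993895641767 -52.85524243540647
clock: 17.9
position: [0.5092, -0.0046, 0.159]
ee_rot: [0.516, -0.482, 0.517, 0.484]
contact_force: [0.7, 1.2, -1.0]
width: 0.012
clock 17.9 d cm [-0.11 -1.6  -4.41] rot [-12.67   0.05  -0.15] q [-0.15  0.21  1.72  0.    1.21 -1.65] F [ 0.7  1.2 -1. ] M [-0.05 -0.01  0.03] w 12.0
pos [509.2  -4.6 159. ] yawY 176.19 X [-2.6e-03  7.0e-04 -1.0e+00]
```

```bash
python3 -m crank '[[0,-0.8,-2.2,-6,0,0,0.8],[0,-1.6,-4.4,-12.5,0,0,0.8],[0,-1.6,-4.4,-12.5,0,0,0.8],[0,-1.6,-4.4,-12.5,0,0,0.8]]'; python3 -c "
from h import *
go(.5222,-.0497,.06,188.86); cur()
im=eyes.get_image('wrist');cv2.imwrite('pics/w12.png',cv2.resize(im['color'][90:290,230:400],None,fx=3,fy=3,interpolation=cv2.INTER_CUBIC))
im=eyes.get_image('top'); c=im['color'][165:275,230:400]; cv2.imwrite('pics/t12.png',cv2.resize(c,None,fx=4.6,fy=4.6,interpolation=cv2.INTER_CUBIC))"
```

```text
clock: 18.4
position: [0.5219, -0.048, 0.1594]
ee_rot: [0.462, -0.534, 0.463, 0.536]
contact_force: [-0.2, 0.8, -0.3]
width: 0.0119
clock 18.4 d cm [ 9.94 -0.02 -0.18] rot [-0.58  0.1  -0.12] q [-0.23  0.23  1.69  0.    1.22 -1.94] F [-0.2  0.8 -0.3] M [-0.04 -0.05  0.  ] w 11.9
pos [521.9 -48.  159.4] yawY -171.72 X [-0.0023  0.0014 -1.    ]
```

View pics/w12.png

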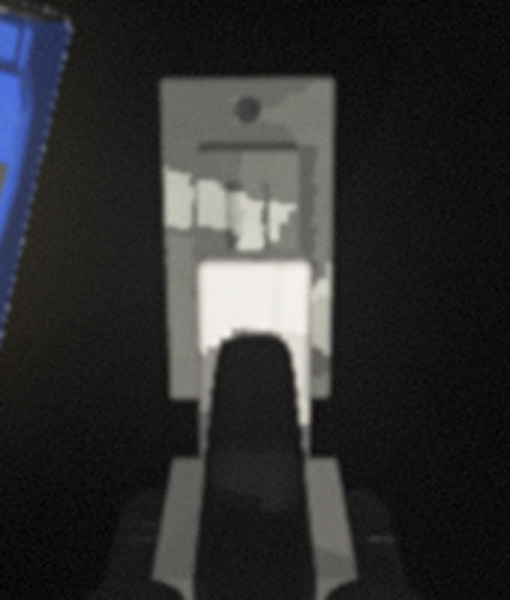

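```bash
python3 -m crank '[[2,0,-0.1,-0.3,0,0,0.8],[5,0,-0.1,-0.3,0,0,0.8],[8,0,-0.1,-0.3,0,0,0.8],[8.9,0,-0.1,-0.3,0,0,0.8],[8.9,0,-0.1,-0.3,0,0,0.8]]'; python3 -m crank '[[0,0,0,0,0,0,0.8],[0,0,0,0,0,0,0.8]]'; python3 -c "
from h import *
go(.5222,-.0497,.053,188.86); cur()
im=eyes.get_image('wrist');cv2.imwrite('pics/w13.png',cv2.resize(im['color'][90:290,230:400],None,fx=3,fy=3,interpolation=cv2.INTER_CUBIC))
im=eyes.get_image('scene');c=im['color'][160:270,260:360];cv2.imwrite('pics/s13.png',cv2.resize(c,None,fx=5,fy=5,interpolation=cv2.INTER_CUBIC))"
```

```text
clock: 19.12
position: [0.5229, -0.0493, 0.0713]
ee_rot: [0.461, -0.536, 0.461, 0.537]
contact_force: [-0.7, -0.3, -0.0]
width: 0.0123
clock: 19.38
position: [0.5239, -0.0499, 0.0725]
ee_rot: [-0.461, 0.537, -0.46, -0.536]
contact_force: [-0.6, -0.3, -2.4]
width: 0.0125
clock 19.38 d cm [1.95 0.17 0.05] rot [-0.2  -0.04  0.12] q [-0.23  0.32  1.81  0.    1.01 -1.95] F [-0.6 -0.3 -2.4] M [0.02 0.   0.01] w 12.5
pos [523.9 -49.9  72.5] yawY -171.34 X [ 2.3e-03 -4.0e-04 -1.0e+00]
```

View pics/w13.png

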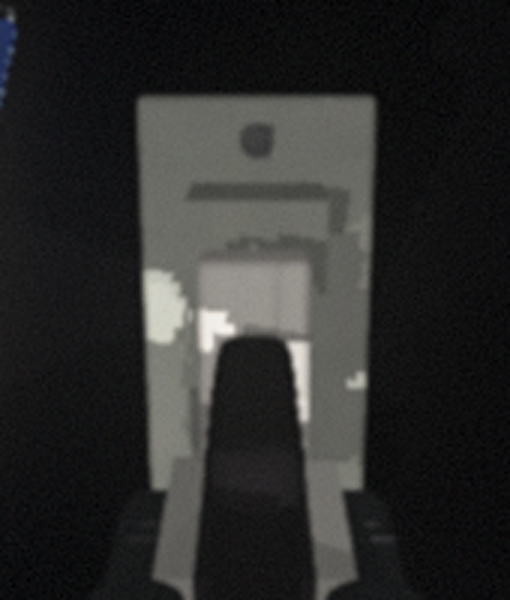

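View pics/s13.png

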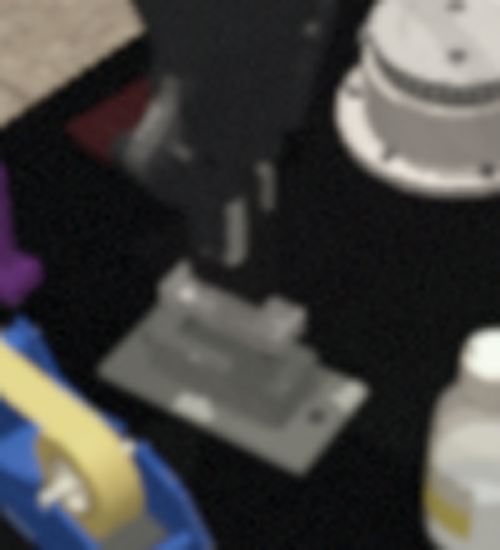

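```bash
python3 -m crank '[[0,0.14,0.04,-0.2,0,0,0.8],[0.3,0.14,0.04,-0.2,0,0,0.8],[0.5,0.14,0.04,-0.2,0,0,0.8],[0.7,0.14,0.04,-0.2,0,0,0.8],[0.7,0.14,0.04,-0.2,0,0,0.8]]'; python3 -c "
from h import *
go(.5222,-.0497,.053,188.86); cur()"
```

```text
clock: 20.1
position: [0.5214, -0.0496, 0.0641]
ee_rot: [0.46, -0.537, 0.46, 0.537]
contact_force: [0.1, 0.5, -0.5]
width: 0.012
clock 20.1 d cm [ 1.11 -0.08 -0.03] rot [ 0.    0.02 -0.03] q [-0.23  0.32  1.83  0.    0.99 -1.95] F [ 0.1  0.5 -0.5] M [ 0.03 -0.01 -0.03] w 12.0
pos [521.4 -49.6  64.1] yawY -171.14 X [-6.e-04  2.e-04 -1.e+00]
```

```bash
python3 -m crank '[[0.15,-0.05,0,0,0,0,0.8],[0.3,-0.05,0,0,0,0,0.8],[0.4,-0.05,0,0,0,0,0.8],[0.4,-0.05,0,0,0,0,0.8]]'; python3 -c "
from h import *
go(.5222,-.0497,.053,188.86); cur()"
```

```text
clock: 20.6
position: [0.522, -0.0495, 0.0603]
ee_rot: [0.46, -0.537, 0.46, 0.537]
contact_force: [0.5, -0.0, -1.0]
width: 0.0121
clock 20.6 d cm [ 0.73 -0.02 -0.02] rot [ 0.    0.01 -0.01] q [-0.23  0.33  1.83  0.    0.98 -1.95] F [ 0.5 -0.  -1. ] M [-0.03  0.01 -0.  ] w 12.1
pos [522.  -49.5  60.3] yawY -171.14 X [-2.e-04  1.e-04 -1.e+00]
```

```bash
python3 -m crank '[[0.2,0,0,0,0,0,0.8],[0.4,0,0,0,0,0,0.8],[0.6,0,0,0,0,0,0.8],[0.6,0,0,0,0,0,0.8]]'; python3 -m crank '[[0.05,0,0,0,0,0,0.8],[0.1,0,0,0,0,0,0.8],[0.1,0,0,0,0,0,0.8]]'; python3 -c "
from h import *
go(.5222,-.0497,.053,188.86); cur()"
```

```text
clock: 21.1
position: [0.5219, -0.0495, 0.0541]
ee_rot: [0.46, -0.537, 0.46, 0.537]
contact_force: [-0.1, -0.6, -0.3]
width: 0.0122
clock: 21.48
position: [0.5221, -0.0495, 0.0534]
ee_rot: [0.46, -0.537, 0.46, 0.537]
contact_force: [0.8, -0.4, -1.1]
width: 0.0119
clock 21.48 d cm [ 0.04 -0.01 -0.02] rot [0. 0. 0.] q [-0.23  0.34  1.84  0.    0.96 -1.95] F [ 0.8 -0.4 -1.1] M [-0.03  0.01 -0.02] w 11.9
pos [522.1 -49.5  53.4] yawY -171.14 X [-0.e+00  1.e-04 -1.e+00]
```

Next, lower until there is light contact, then open gently.

```bash
python3 -m crank '[[0.05,0,0,0,0,0,0.8],[0.05,0,0,0,0,0,0.8]]'; python3 -m crank '[[0,0,0,0,0,0,1.6],[0,0,0,0,0,0,2.2],[0,0,0,0,0,0,3],[0,0,0,0,0,0,4.5],[0,0,0,0,0,0,4.5]]'; python3 -m crank '[[-2,0,0,0,0,0,4.5],[-5,0,0,0,0,0,4.5],[-9,0,0,0,0,0,4.5],[-13,0,0,0,0,0,4.5],[-13,0,0,0,0,0,4.5]]'
python3 - <<'E'
from h import *
cur()
im=eyes.get_image('wrist');cv2.imwrite('pics/w14.png',im['color'])
ys,xs=np.mgrid[120:260,285:345]
P=bydepth(im,np.c_[xs.ravel(),ys.ravel()])
t=P[(P[:,2]>.088)&(P[:,2]<.11)]; print(len(t),t.mean(0),cv2.minAreaRect((t[:,:2]*1000).astype(np.float32)),np.median(t[:,2]))
im=eyes.get_image('scene');c=im['color'][130:270,240:400];cv2.imwrite('pics/s14.png',cv2.resize(c,None,fx=4.2,fy=4.2,interpolation=cv2.INTER_CUBIC))
E
```

```text
clock: 21.72
position: [0.5221, -0.0496, 0.0531]
ee_rot: [-0.46, 0.537, -0.46, -0.537]
contact_force: [-0.6, -0.3, 0.8]
width: 0.0119
clock: 22.35
position: [0.5221, -0.0495, 0.0529]
ee_rot: [0.46, -0.537, 0.46, 0.537]
contact_force: [0.4, 0.0, 0.6]
width: 0.045
clock: 22.98
position: [0.5244, -0.05, 0.1863]
ee_rot: [-0.461, 0.54, -0.459, -0.535]
contact_force: [0.4, -0.4, -0.2]
width: 0.0448
pos [524.4 -50.  186.3] yawY -171.13 X [ 0.0075 -0.0016 -1.    ]
813 [ 0.51949686 -0.0493942   0.09596041] ((520.690185546875, -49.49961853027344), (39.09413146972656, 14.244003295898438), 9.202291488647461) 0.09645870337077828
```

View pics/w14.png

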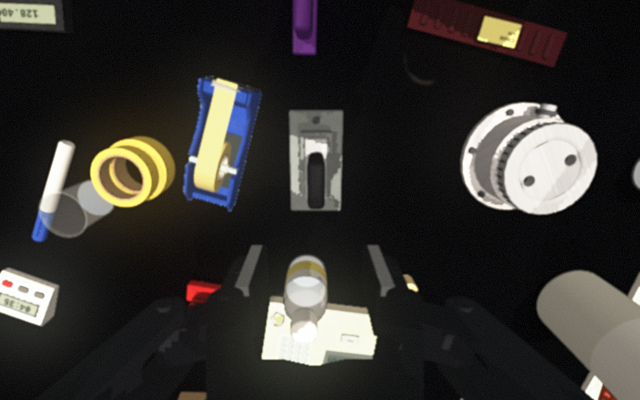

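View pics/s14.png

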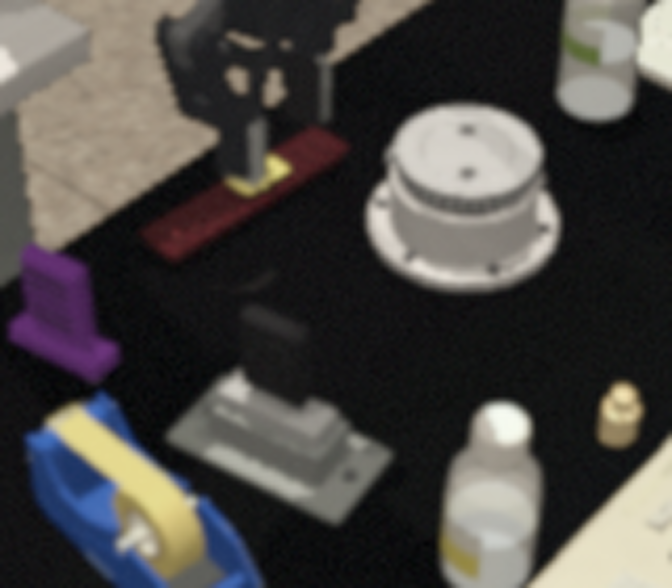

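```bash
python3 -m crank '[[0,0,0,0,0,0,4.5],[0,0,0,0,0,0,4.5]]'
python3 - <<'E'
from h import *
im=eyes.get_image('wrist'); g=cv2.cvtColor(im["color"],cv2.COLOR_BGR2GRAY)
roi=np.zeros_like(g); cv2.circle(roi,(551,170),34,1,-1)
n,l,s,ce=cv2.connectedComponentsWithStats(((g<90)&(roi>0)).astype(np.uint8))
h=[ce[i] for i in range(1,n) if s[i,4]>25]; P=onplane(im,h,.061); print(P.round(4)); d=P[0]-P[1]; print(np.degrees(np.arctan2(d[1],d[0])))
manip.sign_off()
E
```

```text
clock: 23.32
position: [0.5213, -0.0494, 0.1816]
ee_rot: [0.459, -0.536, 0.46, 0.538]
contact_force: [-0.8, 0.4, -0.1]
width: 0.045
[[0.4702 0.177  0.061 ]]Traceback (most recent call last):
  File "<stdin>", line 5, in <module>
IndexError: index 1 is out of bounds for axis 0 with size 1
```

The ring check found only one hole, so the script stopped before sign-off. I'll repeat it with both holes.

Run:
```python
from h import *
im=eyes.get_image('wrist'); g=cv2.cvtColor(im["color"],cv2.COLOR_BGR2GRAY)
for th in (90,110,130):
  n,l,s,ce=cv2.connectedComponentsWithStats((g<th).astype(np.uint8))
  h=[ce[i] for i in range(1,n) if 25<s[i,4]<250 and np.hypot(*(ce[i]-[551,170]))<36]
  print(th,np.round(h,1),onplane(im,h,.061).round(4).tolist() if h else '')
  if len(h)==2:
    P=onplane(im,h,.061);d=P[0]-P[1]; print(np.degrees(np.arctan2(d[1],d[0])),np.linalg.norm(d))
im=eyes.get_image('top'); c=im['color'][165:275,230:400]; cv2.imwrite('pics/t15.png',cv2.resize(c,None,fx=4.6,fy=4.6,interpolation=cv2.INTER_CUBIC))
```

```text
90 [[570.1 164.5]] [[0.4701, 0.177, 0.061]]
110 [[570.2 164.7]
 [528.5 185.7]] [[0.4703, 0.1771, 0.061], [0.4952, 0.1458, 0.061]]
128.5916857415264 0.04001577509216884
130 [[570.2 164.6]
 [528.6 185.9]] [[0.4702, 0.177, 0.061], [0.4953, 0.1459, 0.061]]
128.89782687024504 0.040028257446923926
```

View pics/t15.png

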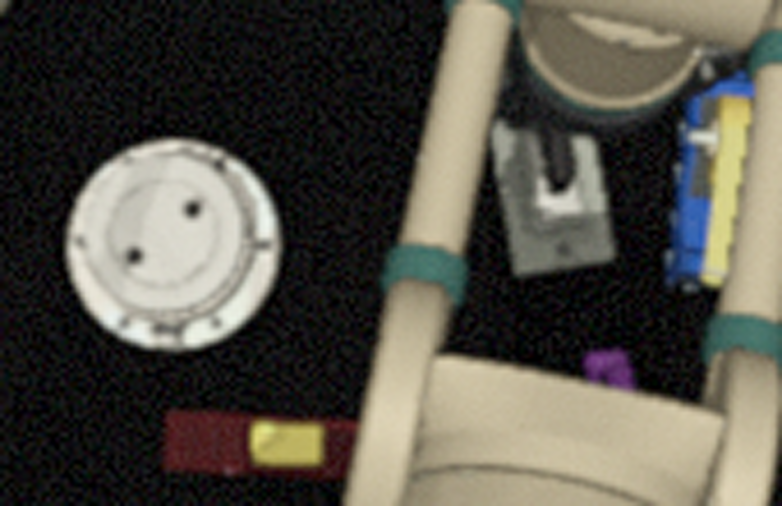

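```bash
python3 -c "
from rig import manip
manip.sign_off()"
```

```text
the job is handed in; nothing more can be done
```

The lock ring is turned clockwise to its stop and the spanner is back upright in its stand. I handed the job in at about 23 s on the clock; the sign-off reports no verdict.

- **Insertion:** both prongs went in with almost no contact force. The tool came down to the height where the bridge sits on the rim.
- **Turning:** the torque stayed near 0.25–0.3 N m while the ring moved. It jumped to about 0.77 N m at the stop, below the 1.2 N m limit, and I turned no further than about 0.2° past that. A side force of about 5 N remained while turning; I eased it to about 3 N before lifting straight out.
- **Ring angle:** the final pictures show the line through the holes turned from about -23° to -51°, roughly 0.5 rad. That puts the ring's starting value near 0.45, inside the stated range. I could not read the ring joint directly, so "home" rests on the torque jump and this angle.
- **Spanner in the stand:** the handle measured within about 1 mm and 0.3° of where it started. The top of the handle is at the same height as before, and the fingers were clear.
- **Bystanders:** I touched none of them, and none looked moved in the last pictures; I did not measure their positions.
- **Checks that disagreed:** the first ring check found only one hole at its brightness threshold, and single-hole angle estimates ranged from -50° to -53°. The repeat with both holes gave -51.3° and a hole spacing of 40.0 mm.

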